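# Drive a taper-shank pinion into a gear housing

### The arm

A 7-joint arm with a two-finger parallel gripper is mounted at the origin on a cart in front of the work surface, level with it; the furniture and walls round the work are solid. World frame = base frame: x ahead of the robot, y to its left, z up, the work surface at z = 0. Lengths are in m, angles in rad, forces in N, time in s.
With the tool pointing down it reaches from about 0.4 to 0.85 m from the base axis. Payload 10.4 kg.
Tool frame: the origin (TCP) lies at the centre of the arm's flange, where the gripper is bolted on; the fingertips stand 173 mm ahead of it and the grasp point (between the pads) lies 155 mm ahead of it; z points along the fingers, y is the line along which they close (so a half turn about z gives the same grasp; the last joint's range is limited). The gripper opens to 85 mm and grips with 20 to 120 N. Pads are 22 mm wide; open, the fingers measure 114 mm over their backs; the gripper's body (76 mm by 85 mm) begins 54 mm behind the grasp point. The pads swing forward as they close: fully open they stand 13 mm farther back than shut.
Start: joints at [-1.249, 0.332, -0.065, 1.46, 0.022, 1.35, -0.088], TCP at [0.211, 0.588, 0.405] pointing down, gripper open.
Joint ranges: [-2.6, 2.6], [-0.5, 2.12], [-1.47, 1.34], [0.16, 2.42], [-1.27, 4.41], [0.06, 2.06], [-2.6, 2.6]. Speed limits (rad/s): [2.22, 2.22, 2.79, 2.79, 3.14, 3.14, 3.14].

### API

Orientations are given as a unit quaternion [x, y, z, w].
In Python, from workcell import manip, viewer, finder gives the robot as it stands.
- The arm moves only by the tool arm_command, never from a script. Its argument "plan" is a list of rows, each an object with "dp": the shift along the tool's x, y, z in mm, a list of three; "spin": the turn about the tool's z in rad. A call has 1 to 5 rows; each row shifts and turns the commanded pose from where the row before left it, along the tool's axes as they then stand; what a row does not reach is not made up. A row lasts 1/10 s, in which the tool goes at most 50 mm and 8.59 degrees, less where a joint would pass 70% of its speed; a pose out of reach is approached as far as the arm can. A call is refused whole if a number of a shift passes 50 or a number of a turn 0.15, either way. A call with a gripper value outside its range is refused whole. "grip" is the closure, from -1 (fully open) to 1 (shut), set as the call begins (left out, the last holds). The fingers move at their own pace and stop on an object; "newtons" is the grip in N (left out, the last holds). Time passes only in rows, so rows that do not move let the fingers close. It gives the time, the measured TCP pose, the force, the opening and the grip force at its end, in the units of the state.
- manip.get_obs(): the state, without advancing time (a new reading comes with each control period).
- viewer.camera(name): name is "side" or "top" or "wrist"; returns the picture (384x512x3 uint8, blue, green, red); there is no depth.
- viewer.camera_params(name): a dict with "vertical_fov" (degrees; the focal length in pixels is half the picture's height over the tangent of half this angle, whatever the lens; pixels are square), "cx", "cy" (the principal point, pixels), "R" (3x3) and "t" (3): a world point X has camera coordinates R X + t; the wrist camera has in their place "T_tool_cam" (4x4, takes a point from camera to tool coordinates, whose origin is the TCP and whose axes are the flange's). Camera axes: x right, y down, z forward; pixel columns grow to the right and rows downward; lengths in m; the calibration is good to about 2 mm. A picture is of the moment at which its call begins: read the wrist's pose just before it. camera_params takes no time and is no camera call.
- manip.hand_in(): hands the job in; it is judged then, once.
Trained networks look in the newest picture that a camera, given by its name, has taken for a name from the list of things; names that differ only in an ending like _2 or _b are one class to them, and where a whole thing is asked for, a point or a joint stands for the part that bears it (a point fixed in the world has none). Each returns a list of dicts, best first, with "score" (0 to 1); they miss things now and then, are a little off and sometimes report something else, mostly with a low value. They report only what shows in the picture. A call takes as long as a camera call.
- finder.find_in(camera, thing): "position" ([x, y, z] in m, in world coordinates, good to about 4 mm: the middle of the surface that is visible of it).
The state is a dict: "clock": time; "joint_pos": joint angles; "joint_velocities": joint speeds; "tau": joint torques, N m; "position": TCP position; "ee_rot": TCP orientation; "ft_force": force on the tool from outside, world axes, zero at the start; "torque": the same for the moment, N m; "grip_width": opening from 0.0 (shut) to 1.0 (fully open); "grasp_force": force on a finger pad.
Only numpy, scipy, OpenCV 4.12 (cv2) and the standard library are available. Lean on these libraries where they do the work, as an engineer would, in place of code of your own. Each camera call takes 0.05 s, during which the arm holds its last target. There are 200 camera calls.

### The job

Take the toothed pinion out of the wooden block, lower its tapered shank into the open socket of the gear housing so that its teeth mesh with the fixed gear, and let go while it is only lightly caught in the taper. Then take the hand drift and drive the pinion fully home with it, not with the gripper, and put the drift back upright in any free hole of the wooden block. Leave the toothless blank where it is.

Things in the scene. Friction and masses are not known exactly. Their poses are not given: they have to be found in the camera images.
- housing: Grey gear housing, fixed: block 80 x 160 x 50 mm high on a dark 104 x 182 x 6 mm sole plate. Origin at bench level below the socket axis, z up; the block reaches from 50 mm on the -y side of that axis to 110 mm on the +y side. A steel gear is bolted fast on top, next to the socket in direction +y.
- fixed_gear (a point): Centre of the fixed gear's underside, 50 mm above the bench, 52 mm from the socket axis along the housing's +y. 12 teeth, 14 mm thick, tip diameter 68 mm, root 48 mm; cannot turn; its bolt ends 70 mm above the bench. A tooth gap faces the socket: the pinion meshes when one of its teeth points at this axis (its yaw equals the housing's, plus any multiple of 45 degrees; play 4 degrees either way).
- socket (a point): Centre of the socket's mouth in the housing's top face, 50 mm above the bench: a 28 mm hole lined by 4 sprung brass segments, tapered like the shank. The pinion touches the taper about 9 mm above home, sinks to about 6 to 8 mm under its weight, then needs a push growing steadily to about 8 to 16 N at home, where its collar sits flat on the top face. Friction then holds it.
- pinion: Loose steel pinion, 0.2 kg: 8 teeth, 14 mm thick with a 34 mm wide, 1.5 mm seating collar below the teeth, tip diameter 48 mm, root 28 mm; below, a tapered shank 42 mm long (25 to 19 mm wide); above, a round hub 28 mm wide, 40 mm high, to hold it by. Origin on the axis in the collar's underside, z up, a tooth along +x. It starts upright, collar on the wooden block's top. Hub top: 54 mm above it.
- blank: Loose toothless blank: a smooth disc of 48 mm diameter, 14 mm thick, with the same shank and hub as the pinion. Not to be used. Origin and axes as for the pinion.
- drift: Loose hand drift (striking tool), 0.3 kg: below, a steel striking end 22 mm wide, 40 mm long; then a flange 40 mm wide, 6 mm thick; a black round grip 28 mm wide, 40 mm long; a cap 34 mm wide, 10 mm. Origin on the axis in the flange's underside, z up: striking face 40 mm below it, grip 6 to 46 mm above it. It starts upright in the wooden block, the flange resting on its top.
- rack: Fixed wooden block, 70 mm (x) x 240 mm (y) x 50 mm high, with three equal holes of 28 mm diameter and 45 mm depth in a row along its y axis, 80 mm apart. Origin in the centre of its underside. The pinion, blank and drift stand in the holes in any order.
- hole_0 (a point): Centre of the mouth of the hole at the wooden block's -y end, 50 mm above the bench.
- hole_1 (a point): Centre of the mouth of the block's middle hole, 50 mm above the bench.
- hole_2 (a point): Centre of the mouth of the hole at the block's +y end, 50 mm above the bench.

How it is judged:
On the way, in this order (a step that is already met when the one before it is completed fails the run):
1. the pinion stands in the socket with its teeth in mesh, released, upright and still proud (collar underside 2.5 to 11 mm above the housing's top face) (z of pinion in the frame of socket between 0.0025 and 0.011 m and horizontal distance between pinion and socket below 0.003 m and angle between pinion's own z axis and vertical below 0.09 rad and contact force between each of the fingers, drift and pinion below 0.05 N), for 0.2 s.
2. the drift bears on the pinion as it comes home (collar underside within 1.5 mm of the housing's top face) (z of pinion in the frame of socket below 0.0015 m and horizontal distance between pinion and socket below 0.003 m and contact force between drift and pinion above 1 N).
At the end, for the whole second after the job is handed in: The pinion is home in the socket (collar underside within 1.5 mm of the housing's top face, axis within 2.5 mm, tilt under 0.05 rad); the drift stands at rest, tilt under 0.1 rad, in a hole of the wooden block, its flange on the block (origin within 6 mm of the hole's mouth) (z of pinion in the frame of socket below 0.0015 m and horizontal distance between pinion and socket below 0.0025 m and angle between pinion's own z axis and vertical below 0.05 rad and (distance between drift and hole_0 below 0.006 m or distance between drift and hole_1 below 0.006 m or distance between drift and hole_2 below 0.006 m) and angle between drift's own z axis and vertical below 0.1 rad and linear speed of each of drift, pinion below 0.02 m/s); the robot touches nothing.
It fails at once if the gripper or arm touches the pinion while it is in the socket less than 2.5 mm from home (z of pinion in the frame of socket below 0.0025 m and horizontal distance between pinion and socket below 0.01 m and contact force between any of the fingers, the arm and pinion above 0.3 N).
It fails at once if the toothless blank is moved more than 20 mm (distance of blank from where it was at the start of the episode above 0.02 m).
It also fails if it takes over 67 s, if anything falls off the work surface, if the arm or the gripper's body presses on something with over 40 N, if the wrist force passes 120 N, or if a joint passes its speed limit or range.

## Working session

There is one attempt and no reset: what is moved stays moved. The work goes in short steps, Python scripts to look and compute and a tool call to move; the robot and the scene stay as the last step left them, time stands still between calls to the robot, and variables do not carry over. Pictures are saved under pics/ and viewed, at most 14 in all, crops included, and the job is handed in when it is done.

Besides the shell and the picture viewer there is one more tool, called after ">>>" as name(argument=value, ...) on one line, values as JSON. arm_command: Moves the arm, as the interface text tells. Its arguments: {"type":"object","properties":{"plan":{"type":"array","items":{"type":"object","properties":{"dp":{"type":"array","items":{"type":"number"}},"spin":{"type":"number"}}}},"grip":{"type":"number"},"newtons":{"type":"number"}},"required":["plan"]}

```bash
ls; mkdir -p pics
python3 - <<'E'
from workcell import manip, viewer, finder
import cv2
o=manip.get_obs()
print(o)
for c in ["top","side","wrist"]:
    im=viewer.camera(c); cv2.imwrite(f"pics/{c}0.png",im); print(c,viewer.camera_params(c))
for c in ["top","side"]:
    for n in ["pinion","blank","drift","rack","housing","fixed_gear"]:
        r=finder.find_in(c,n)
        print(c,n,[(x['score'],x['position']) for x in r[:2]])
a=cv2.imread("pics/top0.png");b=cv2.imread("pics/side0.png")
print(manip.get_obs()['clock'])
E
```

```text
pics
{'clock': 0.0, 'joint_pos': array([-1.24860991,  0.33288394, -0.06474216,  1.46099002,  0.02156053,
        1.34987847, -0.08851319]), 'joint_velocities': array([-1.83274337e-03, -1.17491836e-03,  1.01647322e-04,  5.64404215e-04,
        9.10902490e-06, -2.05604279e-03, -3.43304031e-04]), 'tau': array([-2.00890140e-04, -6.25442433e+01,  4.88836784e-02, -3.91604125e+01,
        1.61412108e-02,  1.01354532e-02, -1.05597557e-06]), 'position': array([0.21116738, 0.58809864, 0.40388505]), 'ee_rot': array([ 1.71520820e-01,  9.85180222e-01, -7.23728225e-04, -1.17567703e-04]), 'ft_force': array([ 0.2932873 , -0.19120583, -0.08265243]), 'torque': array([-0.03325239, -0.04028977, -0.01011501]), 'grasp_force': 0.0, 'grip_width': 0.9977625760232248}
top {'vertical_fov': 49.918816849317864, 'cx': 251.4736998975753, 'cy': 183.7992380832874, 'R': array([[-5.29733874e-03, -9.99985847e-01,  4.94000586e-04],
       [-9.82964558e-01,  5.11640889e-03, -1.83723978e-01],
       [ 1.83718851e-01, -1.45883321e-03, -9.82977749e-01]]), 't': array([0.00357926, 0.45741899, 1.25129463])}
side {'vertical_fov
[... 656 characters left out ...]
e+00,  0.00000000e+00,  0.00000000e+00,
         1.00000000e+00]])}
top pinion [(0.6, [0.4061, -0.1838, 0.0936])]
top blank [(0.5, [0.4085, -0.2639, 0.0697])]
top drift [(0.67, [0.4135, -0.3438, 0.1065])]
top rack [(0.77, [0.4024, -0.2528, 0.0525])]
top housing [(0.95, [0.4378, 0.2642, 0.0511])]
top fixed_gear [(0.96, [0.4348, 0.2621, 0.0494]), (0.73, [0.4061, -0.2491, 0.0523])]
side pinion [(0.52, [0.4064, -0.1726, 0.077]), (0.49, [0.4082, 0.2888, 0.04])]
side blank [(0.6, [0.4056, -0.2554, 0.0745])]
side drift [(0.54, [0.4103, -0.3342, 0.082])]
side rack [(0.7, [0.3807, -0.1941, 0.0392])]
side housing [(0.7, [0.4083, 0.2878, 0.0368])]
side fixed_gear [(0.66, [0.4116, 0.2922, 0.0383])]
0.75
```

View pics/top0.png

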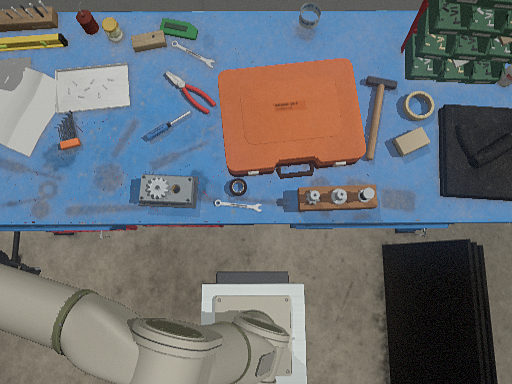

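View pics/side0.png

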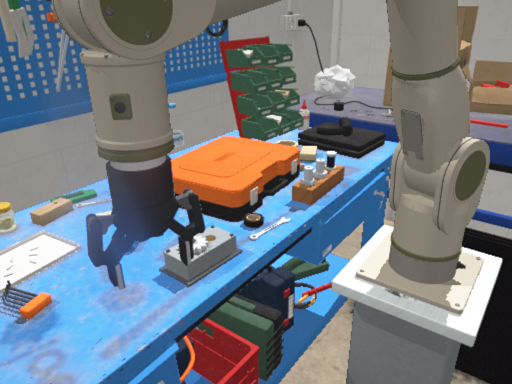

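Top view: housing at about (167,190), its gear on the left (+y) at (157,187) and socket at (177,188). Rack at (338,197) with the pinion (314,197), blank (340,196) and drift (367,194). The side view agrees. I'll write a move planner and go look from close by.

```bash
cat > h.py <<'E'
from workcell import manip, viewer, finder
import numpy as np, cv2, json
from scipy.spatial.transform import Rotation as Ro
def yaw(o): 
    m=Ro.from_quat(o['ee_rot']).as_matrix(); return np.arctan2(m[1,0],m[0,0])
def plan(*wps, step=45, spin=.14):
    """wps: (x,y,z,yaw of tool x); prints rows"""
    o=manip.get_obs(); p=np.array(o['position']); a=yaw(o); rows=[]
    for w in wps:
        d=(np.array(w[:3])-p)*1000; da=(w[3]-a+np.pi)%(2*np.pi)-np.pi
        n=max(1,int(np.ceil(max(np.linalg.norm(d)/step,abs(da)/spin))))
        for i in range(n):
            c,s=np.cos(a),np.sin(a); e=d/n
            rows.append([round(c*e[0]+s*e[1]),round(s*e[0]-c*e[1]),round(-e[2]),round(-da/n,3)]); a+=da/n
        p=np.array(w[:3])
    for r in rows: print(json.dumps({"dp":r[:3],"spin":r[3]}))
def T():
    o=manip.get_obs(); M=np.eye(4); M[:3,:3]=Ro.from_quat(o['ee_rot']).as_matrix(); M[:3,3]=o['position']; return M
def cam(M):
    P=viewer.camera_params("wrist"); f=192/np.tan(np.radians(P['vertical_fov']/2)); return M@P['T_tool_cam'],f,P['cx'],P['cy']
def px2w(uv,z,M):
    C,f,cx,cy=cam(M); r=C[:3,:3]@np.array([(uv[0]-cx)/f,(uv[1]-cy)/f,1]); return C[:3,3]+r*(z-C[2,3])/r[2]
def w2px(X,M):
    C,f,cx,cy=cam(M); q=np.linalg.inv(C)@np.append(X,1); return np.array([cx+f*q[0]/q[2],cy+f*q[1]/q[2]])
def rect(img,z,M,c,half=.06,px=4000):
    """top-down ortho picture of plane z: right=+x world, up=+y, px per m"""
    s=np.array([[c[0]+i*half,c[1]+j*half,z] for i,j in((-1,1),(1,1),(1,-1),(-1,-1))]); n=int(2*half*px)
    H=cv2.getPerspectiveTransform(np.float32([w2px(x,M) for x in s]),np.float32([[0,0],[n,0],[n,n],[0,n]])); return cv2.warpPerspective(img,H,(n,n))
E
python3 -c "
from h import *
plan((.43,.235,.38,np.pi/2))"
```

```text
{"dp": [-33, -26, 2], "spin": 0.123}
{"dp": [-35, -22, 2], "spin": 0.123}
{"dp": [-38, -17, 2], "spin": 0.123}
{"dp": [-40, -12, 2], "spin": 0.123}
{"dp": [-41, -7, 2], "spin": 0.123}
{"dp": [-41, -2, 2], "spin": 0.123}
{"dp": [-41, 3, 2], "spin": 0.123}
{"dp": [-41, 8, 2], "spin": 0.123}
{"dp": [-40, 13, 2], "spin": 0.123}
{"dp": [-38, 17, 2], "spin": 0.123}
```

>>> arm_command(plan=[{"dp":[-33,-26,2],"spin":0.123},{"dp":[-35,-22,2],"spin":0.123},{"dp":[-38,-17,2],"spin":0.123},{"dp":[-40,-12,2],"spin":0.123},{"dp":[-41,-7,2],"spin":0.123}], grip=-1)

```text
clock: 1.25
position: [0.3223, 0.4099, 0.3948]
ee_rot: [0.464, 0.886, 0.0, -0.0]
ft_force: [-0.2, -0.1, 0.6]
grip_width: 0.996
grasp_force: 0.0
```

>>> arm_command(plan=[{"dp":[-41,-2,2],"spin":0.123},{"dp":[-41,3,2],"spin":0.123},{"dp":[-41,8,2],"spin":0.123},{"dp":[-40,13,2],"spin":0.123},{"dp":[-38,17,2],"spin":0.123}])

```text
clock: 1.75
position: [0.4317, 0.2335, 0.3849]
ee_rot: [0.71, 0.704, 0.0, -0.0]
ft_force: [1.1, 0.4, 0.4]
grip_width: 1.003
grasp_force: 0.0
```

>>> arm_command(plan=[{"dp":[0,0,0],"spin":0},{"dp":[0,0,0],"spin":0},{"dp":[0,0,0],"spin":0}])

```text
clock: 2.05
position: [0.4305, 0.2361, 0.3848]
ee_rot: [0.708, 0.707, 0.0, -0.0]
ft_force: [1.4, -0.2, -0.2]
grip_width: 0.994
grasp_force: 0.0
```

Run:
```python
from h import *
M=T(); print(M.round(3), yaw(manip.get_obs()))
im=viewer.camera("wrist"); cv2.imwrite("pics/w1.png",im); np.save("M1.npy",M)
for n in ["housing","fixed_gear","socket"]:
    print(n,[(x['score'],x['position']) for x in finder.find_in("wrist",n)[:2]])
plan((.43,.235,.38,np.pi/2),(.406,-.2,.38,np.pi/2))
```

```text
[[ 0.002  1.    -0.     0.431]
 [ 1.    -0.002  0.     0.236]
 [ 0.    -0.    -1.     0.385]
 [ 0.     0.     0.     1.   ]] 1.569105822012435
housing [(0.73, [0.4393, 0.2816, 0.046])]
fixed_gear [(0.7, [0.4427, 0.2796, 0.053])]
socket [(0.76, [0.4432, 0.2825, 0.0535])]
{"dp": [-1, -1, 5], "spin": -0.002}
{"dp": [-44, -2, 0], "spin": -0.0}
{"dp": [-44, -2, 0], "spin": -0.0}
{"dp": [-44, -2, 0], "spin": -0.0}
{"dp": [-44, -2, 0], "spin": -0.0}
{"dp": [-44, -2, 0], "spin": -0.0}
{"dp": [-44, -2, 0], "spin": -0.0}
{"dp": [-44, -2, 0], "spin": -0.0}
{"dp": [-44, -2, 0], "spin": -0.0}
{"dp": [-44, -2, 0], "spin": -0.0}
{"dp": [-44, -2, 0], "spin": -0.0}
```

View pics/w1.png

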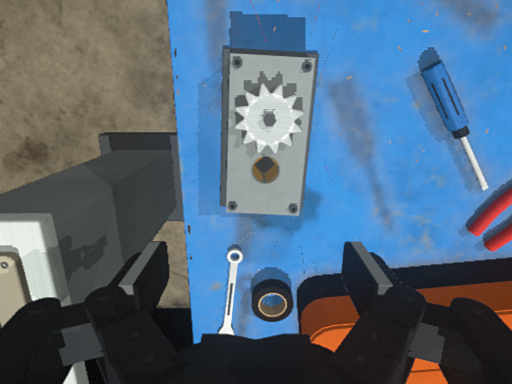

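Wrist view: housing top face with fixed gear centre at about (270,118) and socket at (265,169), yaw slightly off. Next I'll get the rack view.

>>> arm_command(plan=[{"dp":[-45,-2,0]},{"dp":[-45,-2,0]},{"dp":[-45,-2,0]},{"dp":[-45,-2,0]},{"dp":[-45,-2,0]}])

```text
invalid input at $.plan[0]: expected keys dp, spin
```

>>> arm_command(plan=[{"dp":[-45,-2,0]},{"dp":[-45,-2,0]},{"dp":[-45,-2,0]},{"dp":[-45,-2,0]},{"dp":[-45,-2,0]}])

```text
invalid input at $.plan[0]: expected keys dp, spin
```

>>> arm_command(plan=[{"dp":[-30,0,0]},{"dp":[0,0,0]},{"dp":[0,0,0]},{"dp":[0,0,0]}])

```text
invalid input at $.plan[0]: expected keys dp, spin
```

Run:
```python
from h import *
M=T(); print(M.round(3), yaw(manip.get_obs()))
im=viewer.camera("wrist"); np.save("M2.npy",M); cv2.imwrite("pics/w2.png",im)
for n in ["pinion","blank","drift","rack"]:
    print(n,[(x['score'],x['position']) for x in finder.find_in("wrist",n)[:2]])
M1=np.load("M1.npy"); w1=cv2.imread("pics/w1.png")
s=px2w((265,169),.05,M1); g=px2w((270,118),.064,M1); print("socket",s,"gear",g,np.linalg.norm((g-s)[:2]))
a=rect(w1,.05,M1,(.437,.245),.1,3000)
p=px2w((255,190),.06,M); b=rect(im,.0655,M,(.407,-.18),.1,3000)
c=np.zeros((600,800,3),np.uint8)
cv2.imwrite("pics/c1.png",np.hstack([cv2.resize(a,(400,400)),cv2.resize(im,(400,300),interpolation=1)[:300].copy() if 0 else cv2.resize(b,(400,400))]))
```

```text
[[ 0.002  1.     0.     0.431]
 [ 1.    -0.002  0.     0.236]
 [ 0.     0.    -1.     0.385]
 [ 0.     0.     0.     1.   ]] 1.568900312047625
pinion []
blank []
drift []
rack []
socket [0.44209176 0.23865091 0.05      ] gear [0.44602694 0.2916527  0.064     ] 0.05314767686054365
```

View pics/w2.png

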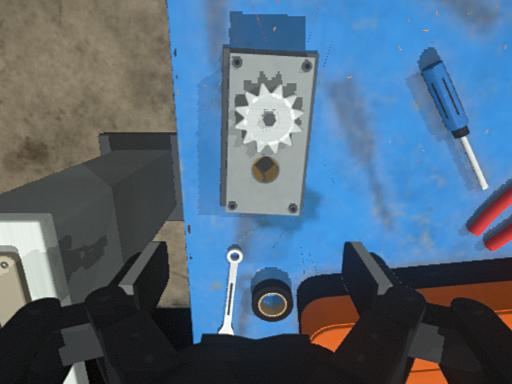

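The rows need a spin value, so the moves were refused and the picture is unchanged (socket still at (265,169)). Resending.

>>> arm_command(plan=[{"dp":[-45,-2,0],"spin":0},{"dp":[-45,-2,0],"spin":0},{"dp":[-45,-2,0],"spin":0},{"dp":[-45,-2,0],"spin":0},{"dp":[-45,-2,0],"spin":0}])

```text
clock: 3.0
position: [0.4197, 0.0083, 0.3848]
ee_rot: [0.708, 0.706, 0.0, -0.0]
ft_force: [1.3, -0.2, -0.8]
grip_width: 1.002
grasp_force: 0.0
```

>>> arm_command(plan=[{"dp":[-45,-2,0],"spin":0},{"dp":[-45,-2,0],"spin":0},{"dp":[-45,-2,0],"spin":0},{"dp":[-45,-2,0],"spin":0},{"dp":[-45,-2,0],"spin":0}])

```text
clock: 3.5
position: [0.4086, -0.2167, 0.385]
ee_rot: [0.708, 0.706, 0.001, 0.0]
ft_force: [1.6, 0.9, 0.4]
grip_width: 1.0
grasp_force: 0.0
```

>>> arm_command(plan=[{"dp":[0,0,0],"spin":0},{"dp":[0,0,0],"spin":0},{"dp":[0,0,0],"spin":0}])

```text
clock: 3.8
position: [0.4095, -0.2139, 0.3846]
ee_rot: [0.708, 0.706, 0.0, -0.0]
ft_force: [0.2, 0.2, -0.9]
grip_width: 1.003
grasp_force: 0.0
```

Run:
```python
from h import *
M=T(); print(M.round(3), yaw(manip.get_obs()))
im=viewer.camera("wrist"); np.save("M2.npy",M); cv2.imwrite("pics/w2.png",im)
for n in ["pinion","blank","drift","rack"]:
    print(n,[(x['score'],x['position']) for x in finder.find_in("wrist",n)[:2]])
M1=np.load("M1.npy"); w1=cv2.imread("pics/w1.png")
a=rect(w1,.05,M1,(.442,.265),.05,4000)
b=im[0:300,106:406]
cv2.imwrite("pics/c1.png",np.hstack([cv2.resize(a,(400,400)),cv2.resize(b,(400,400),interpolation=cv2.INTER_CUBIC)]))
```

```text
[[ 0.003  1.    -0.     0.409]
 [ 1.    -0.003  0.    -0.214]
 [ 0.    -0.    -1.     0.385]
 [ 0.     0.     0.     1.   ]] 1.5680811275094806
pinion [(0.78, [0.4085, -0.1808, 0.1079])]
blank [(0.6, [0.4155, -0.2577, 0.0709])]
drift [(0.75, [0.4149, -0.3341, 0.0976])]
rack [(0.84, [0.4111, -0.2319, 0.0478])]
```

View pics/c1.png

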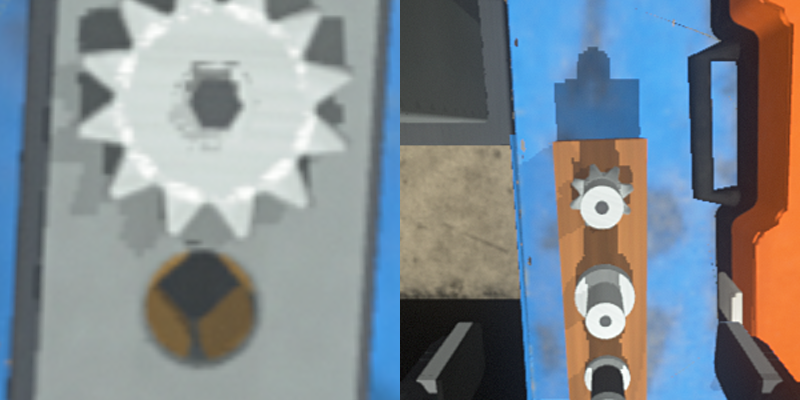

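Rectified view: socket centre at crop (201,306), which is world (0.442, 0.2385). The gear bolt is at (215,100), and the tilt of the edges puts the housing yaw at about -3°. Right half: pinion hub at (602,207) with teeth showing, blank below it, then the drift. I'll move so the camera is straight above the pinion and measure.

>>> arm_command(plan=[{"dp":[-40,0,40],"spin":0},{"dp":[0,0,45],"spin":0},{"dp":[0,0,0],"spin":0},{"dp":[0,0,0],"spin":0},{"dp":[0,0,0],"spin":0}])

```text
clock: 4.55
position: [0.4099, -0.2501, 0.3061]
ee_rot: [0.708, 0.706, 0.001, 0.001]
ft_force: [-0.1, -0.2, 0.4]
grip_width: 0.999
grasp_force: 0.0
```

```bash
cat >> h.py <<'E'
def phase(img,z,M,c,n,r,off=None):
    """phase angle (world rad, mod 2pi/n) of bright teeth round centre c at radii r"""
    g=cv2.cvtColor(img,cv2.COLOR_BGR2GRAY).astype(np.float32); out=[]
    th=np.linspace(0,2*np.pi,720,endpoint=False); S=0
    for R in r:
        uv=np.array([w2px([c[0]+R*np.cos(t),c[1]+R*np.sin(t),z],M) for t in th],np.float32)
        S=S+cv2.remap(g,uv[:,:1],uv[:,1:],cv2.INTER_LINEAR).ravel()
    F=(S*np.exp(-1j*n*th)).sum(); return np.degrees(-np.angle(F)/n), abs(F)/S.sum(), S/len(r)
E
python3 - <<'E'
from h import *
M=T(); print(M[:3,3])
im=viewer.camera("wrist"); np.save("M3.npy",M); cv2.imwrite("pics/w3.png",im)
print([(x['score'],x['position']) for x in finder.find_in("wrist","pinion")[:2]])
g=cv2.medianBlur(cv2.cvtColor(im,cv2.COLOR_BGR2GRAY),3)
e=w2px([.407,-.181,.104],M); print(e)
for p1 in (60,90):
    c=cv2.HoughCircles(g,cv2.HOUGH_GRADIENT,1,5,param1=p1,param2=12,minRadius=20,maxRadius=34)
    if c is not None:
        for u in c[0]:
            if np.hypot(*(u[:2]-e))<25: print(u, px2w(u[:2],.104,M).round(4))
a=rect(im,.064,M,(.408,-.181),.04,5000)
# housing yaw via gear
M1=np.load("M1.npy"); w1=cv2.imread("pics/w1.png")
for gc in ((.4455,.2905),(.4465,.2915),(.445,.2895)):
    print("gear",phase(w1,.064,M1,gc,12,[.027,.029,.031])[:2])
# housing edges at z=.05
R=rect(w1,.05,M1,(.444,.265),.1,4000); cv2.imwrite("pics/R.png",R)
h=cv2.cvtColor(R,cv2.COLOR_BGR2HSV); m=((h[...,1]<50)&(h[...,2]>95)).astype(np.uint8)*255
m=cv2.morphologyEx(m,cv2.MORPH_CLOSE,np.ones((45,45)))
k=max(cv2.findContours(m,0,1)[0],key=cv2.contourArea); print(cv2.minAreaRect(k))
cv2.imwrite("pics/c2.png",np.hstack([cv2.resize(a,(400,400)),cv2.resize(cv2.drawContours(R.copy(),[k],-1,(0,0,255),2),(400,400))]))
E
```

```text
[ 0.40987006 -0.25009223  0.30607215]
[(0.94, [0.4113, -0.1848, 0.1049]), (0.37, [0.4101, -0.2249, 0.0468])]
[246.39465736 107.6230253 ]
[256.5 116.5  24.6] [ 0.4126 -0.1858  0.104 ]
[248.5 112.5  33.4] [ 0.4081 -0.1836  0.104 ]
[252.5 121.5  30.1] [ 0.4103 -0.1885  0.104 ]
[256.5 111.5  29. ] [ 0.4126 -0.1831  0.104 ]
[258.5 121.5  28.8] [ 0.4137 -0.1886  0.104 ]
[263.5 113.5  33.4] [ 0.4165 -0.1842  0.104 ]
[252.5  86.5  27.8] [ 0.4105 -0.1699  0.104 ]
[256.5 116.5  24.6] [ 0.4126 -0.1858  0.104 ]
[248.5 112.5  33.4] [ 0.4081 -0.1836  0.104 ]
[252.5 121.5  30.1] [ 0.4103 -0.1885  0.104 ]
[256.5 111.5  29. ] [ 0.4126 -0.1831  0.104 ]
[263.5 113.5  32.2] [ 0.4165 -0.1842  0.104 ]
[258.5 121.5  28.8] [ 0.4137 -0.1886  0.104 ]
[249.5  89.5  24.2] [ 0.4088 -0.1715  0.104 ]
gear (np.float64(11.578260325153568), np.float64(0.16164494065277818))Traceback (most recent call last):
  File "<stdin>", line 16, in <module>
  File "h.py", line 34, in phase
    uv=np.array([w2px([c[0]+R*np.cos(t),c[1]+R*np.sin(t),z],M) for t in th],np.float32)
                 ~~~~^^^^^^^^^^^^^^^^^^^^^^^^^^^^^^^^^^^^^^^^^
  File "h.py", line 24, in w2px
    C,f,cx,cy=cam(M); q=np.linalg.inv(C)@np.append(X,1); return np.array([cx+f*q[0]/q[2],cy+f*q[1]/q[2]])
              ~~~^^^
  File "h.py", line 20, in cam
    P=viewer.camera_params("wrist"); f=192/np.tan(np.radians(P['vertical_fov']/2)); return M@P['T_tool_cam'],f,P['cx'],P['cy']
ValueError: time passes only in moves, steps and waits
```

```bash
python3 - <<'E'
s=open('h.py').read()
s=s.replace('def cam(M):\n    P=viewer','P=None\ndef cam(M):\n    global P\n    P=P or viewer')
open('h.py','w').write(s)
E
python3 - <<'E'
from h import *
print(manip.get_obs()['clock'])
M=np.load("M3.npy"); im=cv2.imread("pics/w3.png")
a=rect(im,.064,M,(.408,-.181),.04,5000)
M1=np.load("M1.npy"); w1=cv2.imread("pics/w1.png")
for gc in ((.4455,.2905),(.4465,.2915),(.445,.2895)):
    print("gear",phase(w1,.064,M1,gc,12,[.027,.029,.031])[:2])
R=rect(w1,.05,M1,(.444,.265),.1,4000)
h=cv2.cvtColor(R,cv2.COLOR_BGR2HSV); m=((h[...,1]<50)&(h[...,2]>95)).astype(np.uint8)*255
m=cv2.morphologyEx(m,cv2.MORPH_CLOSE,np.ones((45,45)))
k=max(cv2.findContours(m,0,1)[0],key=cv2.contourArea); print(cv2.minAreaRect(k))
cv2.imwrite("pics/c2.png",np.hstack([cv2.resize(a,(400,400)),cv2.resize(cv2.drawContours(R.copy(),[k],-1,(0,0,255),2),(400,400))]))
E
```

```text
4.65
gear (np.float64(11.578260325153568), np.float64(0.16164494065277818))
gear (np.float64(12.077477147958293), np.float64(0.12613242854938322))
gear (np.float64(11.302208593169883), np.float64(0.16287445221990915))
((400.77783203125, 379.1291809082031), (376.58056640625, 655.0997314453125), 3.5035314559936523)
```

View pics/c2.png

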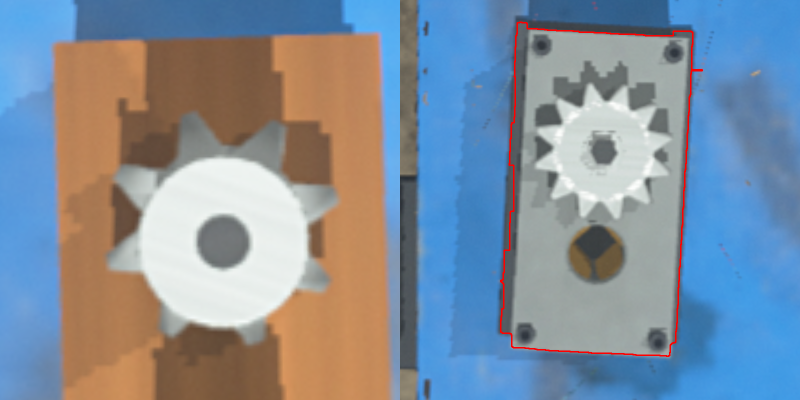

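Left: pinion hub top centre at (223,241), teeth centre at about (222,230). That puts the axis near world (0.4125,-0.186) with a tooth yaw of about 16° mod 45. Right: the housing outline and gear phase both give a yaw of -3.45°, with the socket at (597,253).

Run:
```python
from h import *
M=np.load("M3.npy"); im=cv2.imread("pics/w3.png")
for c in ((.4125,-.1865),(.4125,-.1858),(.412,-.187)):
    print(phase(im,.064,M,c,8,[.0195,.021,.0225])[:2])
# socket ellipse
M1=np.load("M1.npy"); w1=cv2.imread("pics/w1.png")
R=rect(w1,.05,M1,(.442,.2385),.025,10000); h=cv2.cvtColor(R,cv2.COLOR_BGR2HSV)
m=((h[...,1]>70)|(h[...,2]<80)).astype(np.uint8)*255
ks=cv2.findContours(cv2.morphologyEx(m,cv2.MORPH_CLOSE,np.ones((15,15))),0,1)[0]; k=max(ks,key=cv2.contourArea)
e=cv2.fitEllipse(k); print(e, .442+(e[0][0]-250)/1e4,.2385-(e[0][1]-250)/1e4)
plan((.4125,-.186,.306,np.pi/2),(.4125,-.186,.245,np.pi/2))
```

```text
(np.float64(16.263451071476187), np.float64(0.08446754155318519))
(np.float64(16.852520594817843), np.float64(0.07254512918465952))
(np.float64(15.86728837364166), np.float64(0.08749488776317306))
((248.98487854003906, 244.73892211914062), (259.4872131347656, 268.23150634765625), 100.15353393554688) 0.44189848785400393 0.23902610778808592
{"dp": [32, 1, 0], "spin": -0.002}
{"dp": [32, 1, 0], "spin": -0.002}
{"dp": [0, 0, 30], "spin": -0.0}
{"dp": [0, 0, 30], "spin": -0.0}
```

>>> arm_command(plan=[{"dp":[32,2,0],"spin":0},{"dp":[32,1,0],"spin":0},{"dp":[0,0,30],"spin":0},{"dp":[0,0,31],"spin":0},{"dp":[0,0,0],"spin":0}])

```text
clock: 5.15
position: [0.4116, -0.1852, 0.2418]
ee_rot: [0.708, 0.706, -0.001, -0.001]
ft_force: [-1.0, -0.1, -0.5]
grip_width: 1.0
grasp_force: 0.0
```

>>> arm_command(plan=[{"dp":[0,0,0],"spin":0},{"dp":[0,0,0],"spin":0},{"dp":[0,0,0],"spin":0},{"dp":[0,0,0],"spin":0},{"dp":[0,0,0],"spin":0}], grip=1, newtons=60)

```text
clock: 5.65
position: [0.4127, -0.1864, 0.2443]
ee_rot: [0.709, 0.706, 0.001, 0.0]
ft_force: [-2.5, 0.9, 9.4]
grip_width: 0.297
grasp_force: 58.3
```

>>> arm_command(plan=[{"dp":[0,0,0],"spin":0},{"dp":[0,0,0],"spin":0},{"dp":[0,0,0],"spin":0}])

```text
clock: 5.95
position: [0.4127, -0.1864, 0.2443]
ee_rot: [0.709, 0.706, 0.001, 0.0]
ft_force: [-2.8, 1.4, 9.8]
grip_width: 0.299
grasp_force: 58.3
```

>>> arm_command(plan=[{"dp":[0,0,-15],"spin":0},{"dp":[0,0,-35],"spin":0},{"dp":[0,0,-40],"spin":0},{"dp":[0,0,0],"spin":0},{"dp":[0,0,0],"spin":0}])

```text
clock: 6.45
position: [0.4124, -0.1862, 0.3338]
ee_rot: [0.708, 0.706, 0.001, 0.0]
ft_force: [0.3, 0.6, -2.5]
grip_width: 0.301
grasp_force: 59.6
```

Run:
```python
from h import *
M=T(); print(M.round(3)); im=viewer.camera("wrist"); np.save("M4.npy",M); cv2.imwrite("pics/w4.png",im)
print([(x['score'],x['position']) for x in finder.find_in("wrist","pinion")[:2]], manip.get_obs()['grasp_force'])
plan((.442,.15,.35,np.pi/2-.3455))
```

```text
[[ 0.004  1.     0.002  0.412]
 [ 1.    -0.004  0.001 -0.186]
 [ 0.001  0.002 -1.     0.334]
 [ 0.     0.     0.     1.   ]]
[(0.66, [0.4075, -0.175, 0.192])] 59.58157539367676
{"dp": [42, 4, -2], "spin": 0.043}
{"dp": [42, 2, -2], "spin": 0.043}
{"dp": [42, 0, -2], "spin": 0.043}
{"dp": [42, -2, -2], "spin": 0.043}
{"dp": [42, -4, -2], "spin": 0.043}
{"dp": [42, -5, -2], "spin": 0.043}
{"dp": [42, -7, -2], "spin": 0.043}
{"dp": [41, -9, -2], "spin": 0.043}
```

View pics/w4.png

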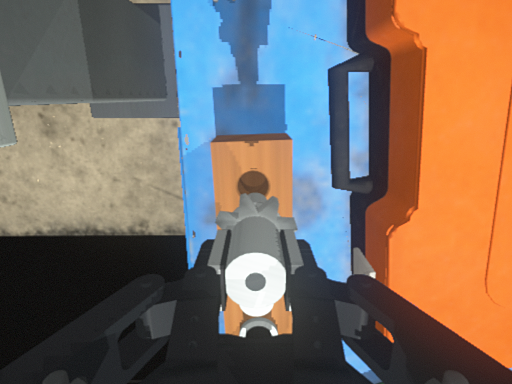

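The pinion is held: hub top centre at (256,283), teeth below the pads, empty hole at (253,183). Moving to before the socket and computing its offset in the hand.

>>> arm_command(plan=[{"dp":[42,4,-2],"spin":0.043},{"dp":[42,2,-2],"spin":0.043},{"dp":[42,0,-2],"spin":0.043},{"dp":[42,-2,-2],"spin":0.043},{"dp":[42,-4,-2],"spin":0.043}])

```text
clock: 7.05
position: [0.4307, 0.025, 0.342]
ee_rot: [0.781, 0.625, -0.001, -0.0]
ft_force: [0.6, -0.0, -1.7]
grip_width: 0.294
grasp_force: 59.6
```

>>> arm_command(plan=[{"dp":[42,-5,-2],"spin":0.043},{"dp":[42,-7,-2],"spin":0.043},{"dp":[20,-5,0],"spin":0.045},{"dp":[0,0,0],"spin":0},{"dp":[0,0,0],"spin":0}])

```text
clock: 7.55
position: [0.4406, 0.1283, 0.3459]
ee_rot: [0.819, 0.574, -0.002, 0.0]
ft_force: [-0.1, 0.1, -2.1]
grip_width: 0.3
grasp_force: 59.6
```

Run:
```python
from h import *
M=T(); print(M.round(3), np.degrees(yaw(manip.get_obs()))); im=viewer.camera("wrist"); np.save("M5.npy",M); cv2.imwrite("pics/w5.png",im)
I=np.eye(4); P_=cam(I)
w4=cv2.imread("pics/w4.png")
def tool(uv,z): 
    C,f,cx,cy=cam(I); r=C[:3,:3]@np.array([(uv[0]-cx)/f,(uv[1]-cy)/f,1]); return C[:3,3]+r*(z-C[2,3])/r[2]
for w in (w4,im):
    g=cv2.medianBlur(cv2.cvtColor(w,cv2.COLOR_BGR2GRAY),3)
    c=cv2.HoughCircles(g[230:340,200:320],cv2.HOUGH_GRADIENT,1,10,param1=80,param2=12,minRadius=24,maxRadius=38)
    for u in (c[0][:3] if c is not None else []): print(u+[200,230,0], tool(u[:2]+[200,230],.1403).round(4))
# hub edges / socket in new picture
e=w2px([.442,.239,.05],M); print("socket px",e)
R=rect(im,.05,M,(.442,.239),.025,10000); h=cv2.cvtColor(R,cv2.COLOR_BGR2HSV)
m=((h[...,1]>70)|(h[...,2]<80)).astype(np.uint8)*255
k=max(cv2.findContours(cv2.morphologyEx(m,cv2.MORPH_CLOSE,np.ones((15,15))),0,1)[0],key=cv2.contourArea)
e=cv2.fitEllipse(k); print(e, .442+(e[0][0]-250)/1e4,.239-(e[0][1]-250)/1e4)
R=rect(im,.05,M,(.444,.265),.1,4000)
h=cv2.cvtColor(R,cv2.COLOR_BGR2HSV); m=((h[...,1]<50)&(h[...,2]>95)).astype(np.uint8)*255
for gc in ((.4455,.2905),(.445,.2895)): print("gear",phase(im,.064,M,gc,12,[.027,.029,.031])[:2])
```

```text
[[ 0.342  0.94  -0.002  0.441]
 [ 0.94  -0.342 -0.002  0.128]
 [-0.003 -0.002 -1.     0.346]
 [ 0.     0.     0.     1.   ]] 69.99529426913514
[255.5        287.5         35.09999847] [-0.0027  0.0015  0.1403]
[253.5        276.5         31.89999962] [0.0027 0.0006 0.1403]
[255.5        271.5         36.29999924] [0.0051 0.0015 0.1403]
[255.5        287.5         35.09999847] [-0.0027  0.0015  0.1403]
[254.5        300.5         37.40000153] [-0.0093  0.001   0.1403]
socket px [209.2715206   58.40404838]
((256.6363525390625, 256.28179931640625), (262.9415283203125, 285.0182189941406), 3.073704719543457) 0.44266363525390623 0.23837182006835936
gear (np.float64(10.988381587226312), np.float64(0.19591680895461622))
gear (np.float64(11.099086239937321), np.float64(0.18039815280777077))
```

View pics/w5.png

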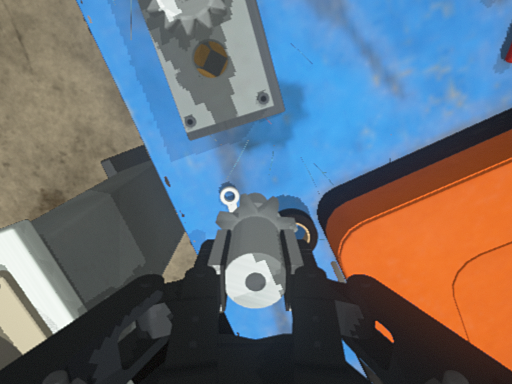

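Held hub top is at (255,282), so the axis is at tool (0.0, 1.3 mm) by camera. That 1.3 mm is a camera bias in tool y. The socket is at (210,58) in this picture, and correcting for the bias gives (0.4410, 0.2388). Moving over it.

Run:
```python
from h import *
y=np.radians(69.9)
plan((.4412,.239,.346,y),(.4412,.239,.266,y),(.4412,.239,.2545,y))
```

```text
{"dp": [35, -13, 0], "spin": 0.0}
{"dp": [35, -13, 0], "spin": 0.0}
{"dp": [35, -13, 0], "spin": 0.0}
{"dp": [0, 0, 40], "spin": -0.0}
{"dp": [0, 0, 40], "spin": -0.0}
{"dp": [0, 0, 12], "spin": -0.0}
```

>>> arm_command(plan=[{"dp":[35,-13,0],"spin":0},{"dp":[35,-13,0],"spin":0},{"dp":[34,-12,0],"spin":0},{"dp":[0,0,0],"spin":0},{"dp":[0,0,20],"spin":0}])

```text
clock: 8.1
position: [0.4417, 0.2392, 0.3285]
ee_rot: [0.819, 0.573, 0.001, 0.0]
ft_force: [-0.1, -0.3, -1.8]
grip_width: 0.3
grasp_force: 59.5
```

>>> arm_command(plan=[{"dp":[0,0,25],"spin":0},{"dp":[0,0,20],"spin":0},{"dp":[0,0,0],"spin":0},{"dp":[0,0,0],"spin":0}])

```text
clock: 8.5
position: [0.4412, 0.2382, 0.2826]
ee_rot: [0.82, 0.573, -0.0, 0.0]
ft_force: [0.2, -0.4, -0.9]
grip_width: 0.301
grasp_force: 59.5
```

Run:
```python
from h import *
o=manip.get_obs(); print(T().round(4), np.degrees(yaw(o)),o['ft_force'])
plan((.4412,.239,.2545,np.radians(69.9)))
```

```text
[[ 3.441e-01  9.389e-01 -4.000e-04  4.412e-01]
 [ 9.389e-01 -3.441e-01 -6.000e-04  2.382e-01]
 [-7.000e-04 -2.000e-04 -1.000e+00  2.826e-01]
 [ 0.000e+00  0.000e+00  0.000e+00  1.000e+00]] 69.87075743956952 [ 0.15176152 -0.39991367 -0.90721257]
{"dp": [1, 0, 28], "spin": -0.001}
```

>>> arm_command(plan=[{"dp":[0.5,0,10],"spin":0},{"dp":[0,0,8],"spin":0},{"dp":[0,0,0],"spin":0},{"dp":[0,0,0],"spin":0}])

```text
clock: 8.9
position: [0.441, 0.2397, 0.2643]
ee_rot: [0.819, 0.573, -0.0, 0.0]
ft_force: [0.1, -0.3, -2.2]
grip_width: 0.301
grasp_force: 59.5
```

>>> arm_command(plan=[{"dp":[0,0,5],"spin":0},{"dp":[0,0,4],"spin":0},{"dp":[0,0,0],"spin":0},{"dp":[0,0,0],"spin":0}])

```text
clock: 9.3
position: [0.441, 0.2395, 0.2551]
ee_rot: [0.819, 0.573, -0.0, 0.0]
ft_force: [0.7, -2.1, -2.7]
grip_width: 0.297
grasp_force: 59.5
```

>>> arm_command(plan=[{"dp":[-0.7,0.2,1],"spin":0},{"dp":[0,0,1],"spin":0},{"dp":[0,0,0],"spin":0},{"dp":[0,0,0],"spin":0}])

```text
clock: 9.7
position: [0.441, 0.239, 0.2534]
ee_rot: [0.819, 0.573, 0.0, -0.0]
ft_force: [0.2, -1.9, -1.8]
grip_width: 0.3
grasp_force: 59.5
```

>>> arm_command(plan=[{"dp":[0,0,0],"spin":0},{"dp":[0,0,0],"spin":0},{"dp":[0,0,0],"spin":0},{"dp":[0,0,0],"spin":0},{"dp":[0,0,0],"spin":0}], grip=-1)

```text
clock: 10.2
position: [0.4409, 0.239, 0.2534]
ee_rot: [0.819, 0.573, 0.0, -0.0]
ft_force: [0.1, -0.2, 0.7]
grip_width: 1.0
grasp_force: 0.0
```

>>> arm_command(plan=[{"dp":[0,0,-30],"spin":0},{"dp":[0,0,-40],"spin":0},{"dp":[-20,0,-30],"spin":0},{"dp":[-30,10,0],"spin":0},{"dp":[0,0,0],"spin":0}])

```text
clock: 10.7
position: [0.4337, 0.1851, 0.3544]
ee_rot: [0.821, 0.571, 0.001, -0.0]
ft_force: [0.2, 0.6, -1.2]
grip_width: 0.999
grasp_force: 0.0
```

Run:
```python
from h import *
manip.get_obs(); M=T(); print(M[:3,3]); im=viewer.camera("wrist"); np.save("M6.npy",M); cv2.imwrite("pics/w6.png",im)
s=viewer.camera("side"); cv2.imwrite("pics/s6.png",s)
for c in("wrist","side"): print([(x['score'],x['position']) for x in finder.find_in(c,"pinion")[:2]])
a=rect(im,.07,M,(.441,.26),.05,4000)
cv2.imwrite("pics/c6.png",np.hstack([cv2.resize(a,(400,400)),cv2.resize(s[180:320,130:270],(400,400),interpolation=2)]))
print("hub at h=8 px",w2px([.441,.239,.112],M))
```

```text
[0.43371035 0.18506736 0.35439153]
[(0.58, [0.4409, 0.2393, 0.1121])]
[(0.58, [0.4327, 0.2499, 0.0829])]
hub at h=8 px [235.90443529 130.47451299]
```

View pics/c6.png

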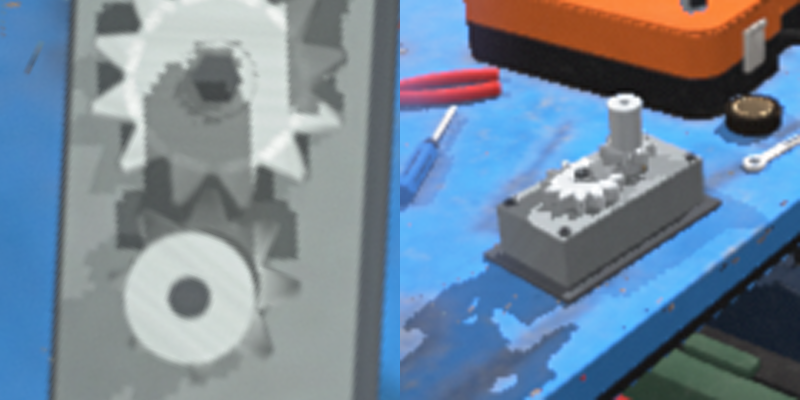

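The pinion stands upright in the socket (hub top at crop (190,297), finder height 0.112, so about 8 mm proud), with its teeth meshed with the fixed gear. Now for the drift.

```bash
python3 -c "
from h import *
plan((.414,-.41,.33,np.pi/2),step=46)"
```

```text
{"dp": [-41, 13, 2], "spin": -0.025}
{"dp": [-41, 12, 2], "spin": -0.025}
{"dp": [-41, 11, 2], "spin": -0.025}
{"dp": [-42, 10, 2], "spin": -0.025}
{"dp": [-42, 9, 2], "spin": -0.025}
{"dp": [-42, 8, 2], "spin": -0.025}
{"dp": [-42, 7, 2], "spin": -0.025}
{"dp": [-42, 6, 2], "spin": -0.025}
{"dp": [-43, 5, 2], "spin": -0.025}
{"dp": [-43, 4, 2], "spin": -0.025}
{"dp": [-43, 3, 2], "spin": -0.025}
{"dp": [-43, 2, 2], "spin": -0.025}
{"dp": [-43, 1, 2], "spin": -0.025}
{"dp": [-43, 0, 2], "spin": -0.025}
```

>>> arm_command(plan=[{"dp":[-41,13,2],"spin":-0.025},{"dp":[-41,12,2],"spin":-0.025},{"dp":[-41,11,2],"spin":-0.025},{"dp":[-42,10,2],"spin":-0.025},{"dp":[-42,9,2],"spin":-0.025}])

```text
clock: 11.4
position: [0.4244, -0.0264, 0.3431]
ee_rot: [0.781, 0.624, -0.0, 0.0]
ft_force: [1.3, 0.2, 0.4]
grip_width: 0.998
grasp_force: 0.0
```

>>> arm_command(plan=[{"dp":[-42,8,2],"spin":-0.025},{"dp":[-42,7,2],"spin":-0.025},{"dp":[-42,6,2],"spin":-0.025},{"dp":[-43,5,2],"spin":-0.025},{"dp":[-43,4,2],"spin":-0.025}])

```text
clock: 11.9
position: [0.4175, -0.2406, 0.3334]
ee_rot: [0.741, 0.672, 0.0, 0.0]
ft_force: [1.5, 1.0, -0.2]
grip_width: 0.998
grasp_force: 0.0
```

>>> arm_command(plan=[{"dp":[-43,3,2],"spin":-0.025},{"dp":[-43,2,2],"spin":-0.025},{"dp":[-43,1,2],"spin":-0.025},{"dp":[-43,0,2],"spin":-0.024},{"dp":[0,0,0],"spin":0}])

```text
clock: 12.4
position: [0.4101, -0.417, 0.3241]
ee_rot: [0.71, 0.704, -0.003, -0.0]
ft_force: [-0.7, -1.3, 0.0]
grip_width: 0.999
grasp_force: 0.0
```

>>> arm_command(plan=[{"dp":[0,0,0],"spin":0},{"dp":[0,0,0],"spin":0}])

```text
clock: 12.6
position: [0.4135, -0.4106, 0.3247]
ee_rot: [0.707, 0.707, 0.0, -0.001]
ft_force: [0.8, 1.2, 0.4]
grip_width: 1.003
grasp_force: 0.0
```

Run:
```python
from h import *
M=T(); print(M[:3,3],yaw(manip.get_obs())); im=viewer.camera("wrist"); np.save("M7.npy",M); cv2.imwrite("pics/w7.png",im)
for n in("drift","hole_0","hole_2","blank"): print(n,[(x['score'],x['position']) for x in finder.find_in("wrist",n)[:3]])
a=rect(im,.106,M,(.412,-.34),.05,4000)
cv2.imwrite("pics/c7.png",np.hstack([cv2.resize(a,(400,400)),cv2.resize(im[:300,106:406],(400,400))]))
```

```text
[ 0.41351926 -0.41057589  0.32474234] 1.5716905377057249
drift [(0.95, [0.4146, -0.3426, 0.1079])]
hole_0 [(0.82, [0.4123, -0.3127, 0.0501]), (0.42, [0.4159, -0.3392, 0.1055])]
hole_2 [(0.82, [0.4123, -0.3127, 0.0501]), (0.42, [0.4159, -0.3392, 0.1055])]
blank [(0.67, [0.4156, -0.2821, 0.0657])]
```

View pics/c7.png

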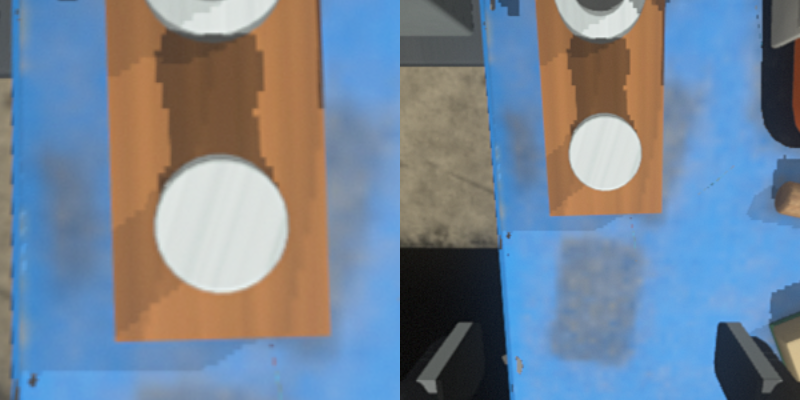

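The drift cap centre is at crop (221,224), which is world (0.417,-0.346), or x = 0.416 after the bias correction. Next: descend and grasp the black grip.

>>> arm_command(plan=[{"dp":[33,2.5,0],"spin":0},{"dp":[32,0,10],"spin":0},{"dp":[0,0,30],"spin":0},{"dp":[0,0,30],"spin":0},{"dp":[0,0,22],"spin":0}])

```text
clock: 13.35
position: [0.4154, -0.3454, 0.232]
ee_rot: [0.707, 0.708, 0.0, -0.0]
ft_force: [-0.2, -0.4, -0.4]
grip_width: 1.003
grasp_force: 0.0
```

>>> arm_command(plan=[{"dp":[0,0,0],"spin":0},{"dp":[0,0,0],"spin":0},{"dp":[0,0,0],"spin":0}])

```text
clock: 13.65
position: [0.4154, -0.3471, 0.2347]
ee_rot: [0.707, 0.707, 0.0, 0.001]
ft_force: [-0.0, -0.8, -0.3]
grip_width: 0.999
grasp_force: 0.0
```

>>> arm_command(plan=[{"dp":[1,0.6,1.5],"spin":0},{"dp":[0,0,0],"spin":0},{"dp":[0,0,0],"spin":0},{"dp":[0,0,0],"spin":0},{"dp":[0,0,0],"spin":0}], grip=1, newtons=100)

```text
clock: 14.15
position: [0.4159, -0.3459, 0.2322]
ee_rot: [0.707, 0.707, 0.0, 0.0]
ft_force: [-0.1, 1.3, 4.4]
grip_width: 0.327
grasp_force: 99.1
```

>>> arm_command(plan=[{"dp":[0,0,0],"spin":0},{"dp":[0,0,0],"spin":0},{"dp":[0,0,0],"spin":0},{"dp":[0,0,0],"spin":0}])

```text
clock: 14.55
position: [0.4159, -0.3458, 0.2322]
ee_rot: [0.707, 0.707, 0.0, 0.0]
ft_force: [0.1, 1.7, 5.8]
grip_width: 0.329
grasp_force: 99.9
```

>>> arm_command(plan=[{"dp":[0,0,-15],"spin":0},{"dp":[0,0,-40],"spin":0},{"dp":[0,0,-45],"spin":0},{"dp":[0,0,-45],"spin":0},{"dp":[0,0,0],"spin":0}])

```text
clock: 15.05
position: [0.4157, -0.3475, 0.3824]
ee_rot: [0.708, 0.706, 0.001, 0.004]
ft_force: [0.3, -0.5, -3.4]
grip_width: 0.325
grasp_force: 101.9
```

Run:
```python
from h import *
M=T(); print(M.round(3)); im=viewer.camera("wrist"); np.save("M8.npy",M); cv2.imwrite("pics/w8.png",im)
o=manip.get_obs(); print(o['ft_force'],o['grasp_force'],o['torque'])
plan((.441,.22,.378,np.pi/2),step=47)
```

```text
[[ 0.002  1.     0.007  0.416]
 [ 1.    -0.002 -0.003 -0.348]
 [-0.003  0.007 -1.     0.382]
 [ 0.     0.     0.     1.   ]]
[ 0.79516527 -0.1032221  -4.73374771] 101.91601034486666 [ 0.02724522  0.0070549  -0.01285897]
{"dp": [44, 2, 0], "spin": -0.0}
{"dp": [44, 2, 0], "spin": -0.0}
{"dp": [44, 2, 0], "spin": -0.0}
{"dp": [44, 2, 0], "spin": -0.0}
{"dp": [44, 2, 0], "spin": -0.0}
{"dp": [44, 2, 0], "spin": -0.0}
{"dp": [44, 2, 0], "spin": -0.0}
{"dp": [44, 2, 0], "spin": -0.0}
{"dp": [44, 2, 0], "spin": -0.0}
{"dp": [44, 2, 0], "spin": -0.0}
{"dp": [44, 2, 0], "spin": -0.0}
{"dp": [44, 2, 0], "spin": -0.0}
{"dp": [44, 2, 0], "spin": -0.0}
```

View pics/w8.png

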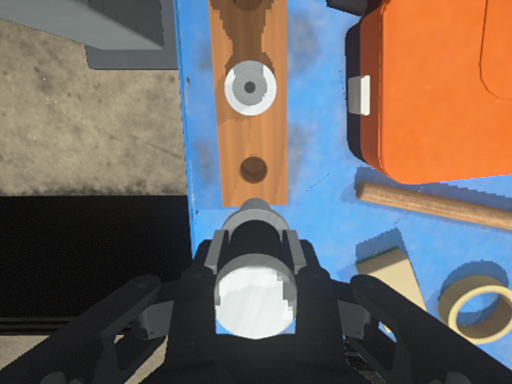

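The drift is held upright (cap at (255,300)), with its own hole at (253,169). Carrying it to the pinion.

>>> arm_command(plan=[{"dp":[44,2,0],"spin":0},{"dp":[44,2,0],"spin":0},{"dp":[44,2,0],"spin":0},{"dp":[44,2,0],"spin":0},{"dp":[44,2,0],"spin":0}])

```text
clock: 15.6
position: [0.4248, -0.1238, 0.3759]
ee_rot: [0.707, 0.707, -0.0, -0.001]
ft_force: [1.4, 0.0, -2.6]
grip_width: 0.326
grasp_force: 102.2
```

>>> arm_command(plan=[{"dp":[44,2,0],"spin":0},{"dp":[44,2,0],"spin":0},{"dp":[44,2,0],"spin":0},{"dp":[44,2,0],"spin":0},{"dp":[44,2,0],"spin":0}])

```text
clock: 16.1
position: [0.4352, 0.0957, 0.3756]
ee_rot: [0.708, 0.707, -0.001, -0.001]
ft_force: [0.2, -0.4, -2.0]
grip_width: 0.324
grasp_force: 102.2
```

>>> arm_command(plan=[{"dp":[44,2,0],"spin":0},{"dp":[40,2,0],"spin":0},{"dp":[0,0,0],"spin":0},{"dp":[0,0,0],"spin":0},{"dp":[0,0,0],"spin":0}])

```text
clock: 16.6
position: [0.44, 0.177, 0.3759]
ee_rot: [0.708, 0.706, -0.001, -0.0]
ft_force: [0.4, -0.3, -3.1]
grip_width: 0.328
grasp_force: 102.4
```

Run:
```python
from h import *
M=T(); print(M.round(4)); im=viewer.camera("wrist"); np.save("M9.npy",M); cv2.imwrite("pics/w9.png",im)
print([(x['score'],x['position']) for x in finder.find_in("wrist","pinion")[:3]])
e=w2px([.4425,.239,.112],M);print("hub px",e)
g=cv2.medianBlur(cv2.cvtColor(im,cv2.COLOR_BGR2GRAY),3)
x0,y0=(e-40).astype(int).clip(0); c=cv2.HoughCircles(g[y0:y0+80,x0:x0+80],cv2.HOUGH_GRADIENT,1,6,param1=80,param2=12,minRadius=14,maxRadius=26)
for u in (c[0][:4] if c is not None else []): print(u, px2w(u[:2]+[x0,y0],.112,M).round(4))
M8=np.load("M8.npy"); print("hole",px2w((253.5,169),.05,M8))
plan((.441,.239,.36,np.pi/2),(.441,.239,.34,np.pi/2))
```

```text
[[ 0.0025  1.     -0.0015  0.44  ]
 [ 1.     -0.0025 -0.0013  0.177 ]
 [-0.0013 -0.0015 -1.      0.3759]
 [ 0.      0.      0.      1.    ]]
[(0.68, [0.441, 0.2372, 0.1125])]
hub px [256.95119779 113.93050187]
[38.5 41.5 19.9] [0.4406 0.2386 0.112 ]
[29.5 25.5 18.8] [0.4339 0.2503 0.112 ]
[50.5 24.5 15.4] [0.4497 0.2509 0.112 ]
[36.5 22.5 23.2] [0.4392 0.2524 0.112 ]
hole [ 0.41762442 -0.34559194  0.05      ]
{"dp": [31, 0, 8], "spin": -0.001}
{"dp": [31, 0, 8], "spin": -0.001}
{"dp": [0, 0, 20], "spin": -0.0}
```

>>> arm_command(plan=[{"dp":[31,0,8],"spin":0},{"dp":[31,0,8],"spin":0},{"dp":[0,0,15],"spin":0},{"dp":[0,0,0],"spin":0},{"dp":[0,0,0],"spin":0}])

```text
clock: 17.2
position: [0.4405, 0.239, 0.3461]
ee_rot: [0.708, 0.706, -0.0, 0.0]
ft_force: [-0.6, -0.2, -2.9]
grip_width: 0.331
grasp_force: 102.5
```

>>> arm_command(plan=[{"dp":[0,0,0],"spin":0},{"dp":[0,0,0],"spin":0}])

```text
clock: 17.4
position: [0.4406, 0.2396, 0.3467]
ee_rot: [0.708, 0.706, 0.001, -0.0]
ft_force: [0.4, -0.3, -3.6]
grip_width: 0.327
grasp_force: 102.5
```

Run:
```python
from h import *
s=viewer.camera("side"); cv2.imwrite("pics/s9.png",cv2.resize(s[60:280,60:300],(600,550),interpolation=2))
print(T().round(4)); print([(n,[(x['score'],x['position']) for x in finder.find_in("side",n)[:3]]) for n in ("pinion","drift")])
```

```text
[[ 1.900e-03  1.000e+00  7.000e-04  4.405e-01]
 [ 1.000e+00 -1.900e-03  1.000e-03  2.397e-01]
 [ 1.000e-03  7.000e-04 -1.000e+00  3.465e-01]
 [ 0.000e+00  0.000e+00  0.000e+00  1.000e+00]]
[('pinion', [(0.76, [0.4353, 0.2483, 0.0812])]), ('drift', [(0.74, [0.4358, 0.2479, 0.1776])])]
```

View pics/s9.png

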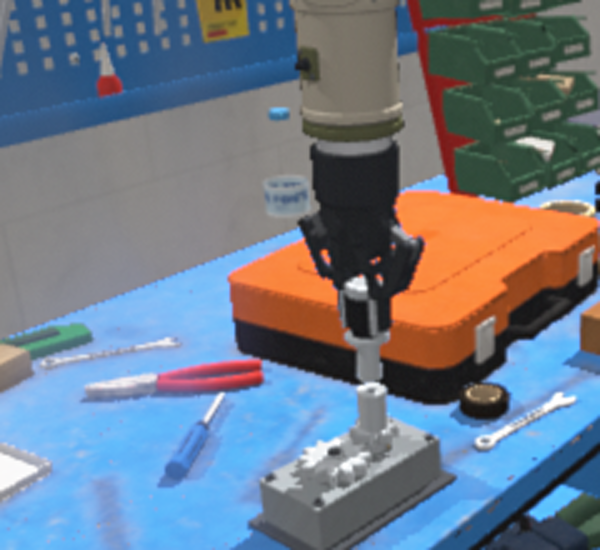

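The side view shows the drift's face at (368,378), aligned just above the hub top at (371,388). Pressing down slowly.

>>> arm_command(plan=[{"dp":[0,0,6],"spin":0},{"dp":[0,0,4],"spin":0},{"dp":[0,0,2],"spin":0},{"dp":[0,0,1],"spin":0},{"dp":[0,0,0],"spin":0}])

```text
clock: 18.05
position: [0.4402, 0.2402, 0.3327]
ee_rot: [0.707, 0.707, -0.0, 0.0]
ft_force: [0.4, -0.8, -4.0]
grip_width: 0.328
grasp_force: 102.5
```

>>> arm_command(plan=[{"dp":[0,0,1],"spin":0},{"dp":[0,0,1],"spin":0},{"dp":[0,0,1],"spin":0},{"dp":[0,0,1],"spin":0},{"dp":[0,0,0],"spin":0}])

```text
clock: 18.55
position: [0.4404, 0.2403, 0.3291]
ee_rot: [0.707, 0.707, 0.0, -0.0]
ft_force: [-0.8, -0.1, 2.9]
grip_width: 0.33
grasp_force: 102.0
```

>>> arm_command(plan=[{"dp":[-0.5,0,1],"spin":0},{"dp":[0,0,1],"spin":0},{"dp":[0,0,0],"spin":0},{"dp":[0,0,0],"spin":0}])

```text
clock: 18.95
position: [0.4404, 0.2398, 0.3272]
ee_rot: [0.707, 0.707, 0.001, -0.0]
ft_force: [-0.6, -0.6, 4.5]
grip_width: 0.328
grasp_force: 101.8
```

>>> arm_command(plan=[{"dp":[0,0,1],"spin":0},{"dp":[0,0,1],"spin":0},{"dp":[0,0,0],"spin":0},{"dp":[0,0,0],"spin":0}])

```text
clock: 19.35
position: [0.4406, 0.24, 0.326]
ee_rot: [0.707, 0.707, 0.001, -0.0]
ft_force: [-2.3, -1.0, 12.8]
grip_width: 0.328
grasp_force: 101.4
```

>>> arm_command(plan=[{"dp":[0,0,1.5],"spin":0},{"dp":[0,0,1.5],"spin":0},{"dp":[0,0,0],"spin":0},{"dp":[0,0,0],"spin":0}])

```text
clock: 19.75
position: [0.4412, 0.2406, 0.3257]
ee_rot: [0.707, 0.707, 0.003, -0.001]
ft_force: [-8.5, -2.2, 36.6]
grip_width: 0.327
grasp_force: 103.3
```

It has stalled at TCP z 0.3257 with the force rising steeply, so the pinion is home. Lifting off and heading back.

>>> arm_command(plan=[{"dp":[0,0,-4],"spin":0},{"dp":[0,0,-10],"spin":0},{"dp":[0,0,-30],"spin":0},{"dp":[-20,0,-10],"spin":0},{"dp":[-42,0,0],"spin":0}])

```text
clock: 20.25
position: [0.4401, 0.1796, 0.3772]
ee_rot: [0.706, 0.708, 0.001, 0.0]
ft_force: [1.1, -0.6, -3.9]
grip_width: 0.327
grasp_force: 104.6
```

>>> arm_command(plan=[{"dp":[0,0,0],"spin":0},{"dp":[0,0,0],"spin":0}])

```text
clock: 20.45
position: [0.4401, 0.1767, 0.3757]
ee_rot: [0.708, 0.706, -0.0, -0.0]
ft_force: [-0.5, 0.5, -4.0]
grip_width: 0.329
grasp_force: 104.7
```

Run:
```python
from h import *
M=T(); print(M.round(4)); im=viewer.camera("wrist"); np.save("M10.npy",M); cv2.imwrite("pics/w10.png",im)
print([(x['score'],x['position']) for x in finder.find_in("wrist","pinion")[:3]])
g=cv2.medianBlur(cv2.cvtColor(im,cv2.COLOR_BGR2GRAY),3)
e=w2px([.442,.239,.104],M); x0,y0=(e-40).astype(int).clip(0); c=cv2.HoughCircles(g[y0:y0+80,x0:x0+80],cv2.HOUGH_GRADIENT,1,6,param1=80,param2=12,minRadius=14,maxRadius=26)
for u in (c[0][:2] if c is not None else []): print(u, px2w(u[:2]+[x0,y0],.104,M).round(4))
plan((.416,-.30,.385,np.pi/2),step=47)
```

```text
[[ 3.000e-03  1.000e+00 -7.000e-04  4.401e-01]
 [ 1.000e+00 -3.000e-03  1.000e-04  1.767e-01]
 [ 1.000e-04 -7.000e-04 -1.000e+00  3.757e-01]
 [ 0.000e+00  0.000e+00  0.000e+00  1.000e+00]]
[(0.83, [0.4402, 0.2434, 0.1041])]
[40.5 40.5 18.8] [0.4417 0.239  0.104 ]
[28.5 25.5 23.2] [0.4324 0.2503 0.104 ]
{"dp": [-43, -2, -1], "spin": -0.0}
{"dp": [-43, -2, -1], "spin": -0.0}
{"dp": [-43, -2, -1], "spin": -0.0}
{"dp": [-43, -2, -1], "spin": -0.0}
{"dp": [-43, -2, -1], "spin": -0.0}
{"dp": [-43, -2, -1], "spin": -0.0}
{"dp": [-43, -2, -1], "spin": -0.0}
{"dp": [-43, -2, -1], "spin": -0.0}
{"dp": [-43, -2, -1], "spin": -0.0}
{"dp": [-43, -2, -1], "spin": -0.0}
{"dp": [-43, -2, -1], "spin": -0.0}
```

>>> arm_command(plan=[{"dp":[-43,-2,-1],"spin":0},{"dp":[-43,-2,-1],"spin":0},{"dp":[-43,-2,-1],"spin":0},{"dp":[-43,-2,-1],"spin":0},{"dp":[-43,-2,-1],"spin":0}])

```text
clock: 21.05
position: [0.4297, -0.0382, 0.3808]
ee_rot: [0.707, 0.707, -0.0, 0.0]
ft_force: [1.0, -0.2, -2.4]
grip_width: 0.329
grasp_force: 104.9
```

>>> arm_command(plan=[{"dp":[-43,-2,-1],"spin":0},{"dp":[-43,-2,-1],"spin":0},{"dp":[-43,-2,-1],"spin":0},{"dp":[-43,-2,-1],"spin":0},{"dp":[-43,-2,-1],"spin":0}])

```text
clock: 21.55
position: [0.4196, -0.2533, 0.3862]
ee_rot: [0.707, 0.707, 0.001, 0.0]
ft_force: [-0.2, 0.2, -5.3]
grip_width: 0.327
grasp_force: 104.9
```

>>> arm_command(plan=[{"dp":[-43,-2,0],"spin":0},{"dp":[-43,-2,0],"spin":0},{"dp":[0,0,0],"spin":0},{"dp":[0,0,0],"spin":0},{"dp":[0,0,0],"spin":0}])

```text
clock: 22.05
position: [0.4168, -0.3347, 0.3857]
ee_rot: [0.707, 0.707, 0.0, -0.0]
ft_force: [0.9, 0.8, -3.0]
grip_width: 0.331
grasp_force: 105.0
```

Run:
```python
from h import *
print(T().round(4))
plan((.4159,-.3459,.38,np.pi/2),(.4159,-.3459,.29,np.pi/2))
```

```text
[[-1.000e-03  1.000e+00 -5.000e-04  4.168e-01]
 [ 1.000e+00  1.000e-03  5.000e-04 -3.347e-01]
 [ 5.000e-04 -5.000e-04 -1.000e+00  3.857e-01]
 [ 0.000e+00  0.000e+00  0.000e+00  1.000e+00]]
{"dp": [-11, -1, 6], "spin": 0.001}
{"dp": [0, 0, 30], "spin": -0.0}
{"dp": [0, 0, 30], "spin": -0.0}
{"dp": [0, 0, 30], "spin": -0.0}
```

>>> arm_command(plan=[{"dp":[-11,-1,6],"spin":0},{"dp":[0,0,30],"spin":0},{"dp":[0,0,30],"spin":0},{"dp":[0,0,30],"spin":0},{"dp":[0,0,0],"spin":0}])

```text
clock: 22.55
position: [0.4153, -0.3439, 0.2872]
ee_rot: [0.706, 0.708, 0.0, -0.003]
ft_force: [-0.9, 0.6, -2.5]
grip_width: 0.327
grasp_force: 105.2
```

>>> arm_command(plan=[{"dp":[0,0,0],"spin":0},{"dp":[0,0,0],"spin":0}])

```text
clock: 22.75
position: [0.4157, -0.3467, 0.2918]
ee_rot: [0.707, 0.707, 0.001, 0.001]
ft_force: [0.4, -0.8, -3.1]
grip_width: 0.329
grasp_force: 105.2
```

>>> arm_command(plan=[{"dp":[0.5,0,12],"spin":0},{"dp":[0,0,10],"spin":0},{"dp":[0,0,10],"spin":0},{"dp":[0,0,0],"spin":0},{"dp":[0,0,0],"spin":0}])

```text
clock: 23.25
position: [0.4146, -0.3466, 0.2578]
ee_rot: [0.708, 0.707, -0.0, -0.0]
ft_force: [-0.1, -0.6, -3.0]
grip_width: 0.331
grasp_force: 105.2
```

>>> arm_command(plan=[{"dp":[0,0,10],"spin":0},{"dp":[0,0,10],"spin":0},{"dp":[0,0,5],"spin":0},{"dp":[0,0,0],"spin":0},{"dp":[0,0,0],"spin":0}])

```text
clock: 23.75
position: [0.4147, -0.3465, 0.2327]
ee_rot: [0.708, 0.707, -0.0, -0.0]
ft_force: [0.4, 0.0, -2.8]
grip_width: 0.327
grasp_force: 105.4
```

>>> arm_command(plan=[{"dp":[0,1,0.5],"spin":0},{"dp":[0,0,0],"spin":0},{"dp":[0,0,0],"spin":0}])

```text
clock: 24.05
position: [0.4159, -0.3464, 0.2325]
ee_rot: [0.707, 0.707, -0.0, 0.0]
ft_force: [-0.1, -0.5, -3.0]
grip_width: 0.327
grasp_force: 105.4
```

>>> arm_command(plan=[{"dp":[0,0,0],"spin":0},{"dp":[0,0,0],"spin":0},{"dp":[0,0,0],"spin":0},{"dp":[0,0,0],"spin":0},{"dp":[0,0,0],"spin":0}], grip=-1)

```text
clock: 24.55
position: [0.4158, -0.3465, 0.2326]
ee_rot: [0.708, 0.707, 0.0, 0.0]
ft_force: [0.4, -0.6, -0.5]
grip_width: 0.999
grasp_force: 0.0
```

>>> arm_command(plan=[{"dp":[0,0,-20],"spin":0},{"dp":[0,0,-35],"spin":0},{"dp":[0,0,-35],"spin":0},{"dp":[-40,0,0],"spin":0},{"dp":[-28,0,0],"spin":0}])

```text
clock: 25.05
position: [0.4175, -0.4144, 0.3238]
ee_rot: [0.706, 0.708, 0.001, 0.001]
ft_force: [-0.2, -0.1, 0.6]
grip_width: 1.003
grasp_force: 0.0
```

>>> arm_command(plan=[{"dp":[0,0,0],"spin":0},{"dp":[0,0,0],"spin":0}])

```text
clock: 25.25
position: [0.4153, -0.4149, 0.3223]
ee_rot: [0.708, 0.706, -0.0, -0.0]
ft_force: [-0.4, 0.8, -0.2]
grip_width: 1.0
grasp_force: 0.0
```

Run:
```python
from h import *
M=T(); im=viewer.camera("wrist"); s=viewer.camera("side")
a=rect(im,.106,M,(.412,-.34),.05,4000)
cv2.imwrite("pics/c11.png",np.hstack([a,cv2.resize(s[130:290,160:360],(400,400),interpolation=2)]))
print([(x['score'],x['position']) for x in finder.find_in("wrist","drift")[:3]],[(x['score'],x['position']) for x in finder.find_in("side","pinion")[:3]])
```

```text
[(0.79, [0.4139, -0.3428, 0.1063])] [(0.57, [0.4302, 0.2489, 0.0788])]
```

View pics/c11.png

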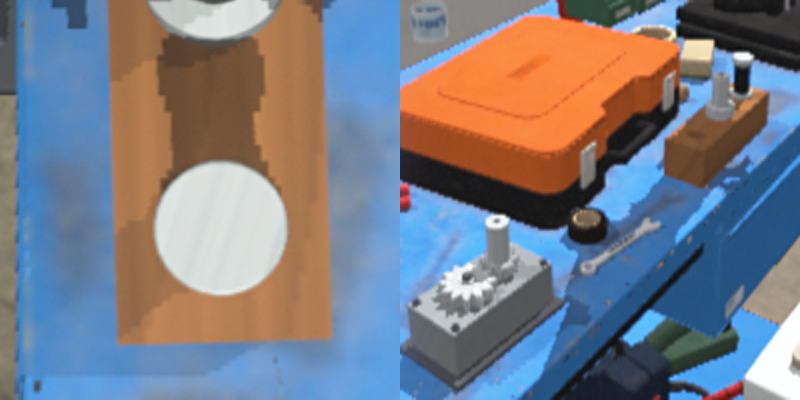

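The drift stands upright in its hole (cap at (221,228), the same size as at the start). The pinion sits low in the housing at (497,235), and the blank has not moved. Handing in.

```bash
python3 -c "
from workcell import manip
print(manip.hand_in())"
```

```text
the job is handed in; nothing more can be done
None
```

I handed the job in at about 25 s on the robot's clock; no verdict came back. By camera and force readings, the pinion is meshed and was driven home with the drift, the drift stands upright in its original hole, and the blank was not moved.

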